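# Find the packer that just fits the louvre gap

### The arm

A 7-joint arm with a two-finger parallel gripper is mounted at the origin on the work surface. World frame = base frame: x ahead of the robot, y to its left, z up, the work surface at z = 0. Lengths are in m, angles in rad, forces in N, time in s.
With the tool pointing down it reaches from about 0.35 to 0.9 m from the base axis. Payload 19.9 kg.
Tool frame: the origin (TCP) lies between the finger pads; the fingertips stand 19 mm ahead of it and the grasp point (between the pads) is the TCP; z points along the fingers, y is the direction in which the jaws open and shut (so a half turn about z gives the same grasp; the last joint's range is limited). The gripper opens to 94 mm and grips with 3 to 60 N. Pads are 16 mm wide; open, the fingers measure 119 mm over their backs; the gripper's body (75 mm by 177 mm) begins 78 mm behind the grasp point.
Start: joints at [-1.256, 0.417, -0.01, 1.614, 0.005, 1.111, -0.053], TCP at [0.218, 0.586, 0.224] pointing down, gripper open.
Joint ranges: [-2.81, 2.81], [-0.39, 2.02], [-1.27, 1.25], [0.06, 2.57], [-1.19, 4.33], [0.19, 2], [-2.82, 2.82]. Speed limits (rad/s): [1.89, 1.89, 2.39, 2.39, 3.01, 3.01, 3.01].

### API

Orientations are given as a 3x3 rotation matrix whose columns are the frame's x, y, z axes.
In Python, from rig import robot gives the robot as it stands. Calls block until the motion is done:
- robot.move_ptp(position, orientation): joint-space move of the TCP to a pose.
- robot.move_linear(position, velocity=0.15, frame=None, threshold=None): straight line of the TCP; frame=None keeps the orientation; velocity is the mean speed in m/s. With threshold (N) it stops when the force on the tool has changed by that much, and returns True; else False.
- robot.goto_joints(angles): joint-space move.
- robot.gripper_to(opening): finger opening in m; the grip force is fixed at half the most; returns when the fingers have stopped.
- robot.pause(seconds).
- robot.ik(position, orientation): joint angles nearest the present ones, or None.
- robot.get_state(): the state.
- robot.grab_frame(name): name is "side" or "top"; returns the picture (480x640x3 uint8, red, green, blue); there is no depth.
- robot.camera_info(name): a dict with "fx", "fy", "cx", "cy" (pixels), "rvec" (rotation vector, rad) and "tvec" (3), from world to camera coordinates, as OpenCV has them. Camera axes: x right, y down, z forward; pixel columns grow to the right and rows downward; lengths in m; the calibration is good to about 2 mm. A picture is of the moment at which its call begins. camera_info takes no time and is no camera call.
A pose or a line that the arm cannot do raises robot.PlanningError and nothing moves.
- robot.sign_off(): hands the job in, once; it reports no verdict.
The state is a dict: "time": time; "qpos": joint angles; "joint_vel": joint speeds; "effort": joint torques, N m; "ee_pos": TCP position; "tool_rot": TCP orientation; "force": force on the tool from outside, world axes, zero at the start; "moment": the same for the moment, N m; "opening": finger opening in m.
Only numpy, scipy, OpenCV 4.12 (cv2) and the standard library are available. Lean on these libraries where they do the work, as an engineer would, in place of code of your own. Each camera call takes 0.05 s, during which the arm holds its last target. There are 200 camera calls.

### The job

Find out which coloured packer just fits the leaning gap between the two green slats of the vent. Start with the thin yellow one: push it right down to the bottom of the gap to feel how loose it is, then stand it back in the wooden caddy. Finish with the thickest packer that goes right down left in the gap and the other two standing in the caddy, without shoving the slats apart or disturbing the other things on the tray.

Things in the scene. Friction and masses are not known exactly. Their poses are not given: they have to be found in the camera images.
- vent: Wooden louvre vent fixed on the tray: base board 130 (x) x 150 (y) x 12 mm, two wooden cheeks 12 mm thick, two green leaning slats 10 mm thick with a gap between. Origin: centre of the underside of its base, on the tray board. z up; it is turned about half round (yaw near pi, varies). Highest point about 105 mm above the tray board; nothing stands over it.
- slot: The gap between the slats. Origin on its flat floor, mid-length, at the fixed slat's face. z: out of the gap, leaning 30 deg from vertical to the vent's -x side, away from the robot; x: across, fixed slat (face x = 0) to loose slat; y: along the gap, level. 116 mm long, 60 mm deep; cheek tops at z = 42 mm. Width unknown, 15 to 22 mm: yellow and orange always go in, red sometimes.
- slat_knob (a point): Centre of the end of the brass knob on the outer side of the loose slat (on the gap's +x side, nearer the robot). The slat is stiff: it slips along the gap's x only above about 40 N. The knob's length is not given, so this point does not tell the gap's width: try the packers.
- caddy: Light wooden caddy fixed on the tray, 134 (x) x 70 (y) x 45 mm tall; yaw varies. Origin: centre of its underside. Three open cells along x, centred at x = -40, 0, 40 mm, each 26 (x) x 54 (y) mm inside, floor 5 mm above the origin. Each holds one packer, in any order, upright, its axes about parallel to the caddy's.
- yellow_centre (a point): Centre (half-way up) of the yellow (thin) packer, an upright 60 g plastic paddle 125 mm tall. z: foot to handle, x: thickness, y: width. Blade 8 mm thick (x), 40 mm wide (y), 82 mm long from the foot, which is 62.5 mm below this point. Handle on top: block 20 (x) x 30 (y) x 43 mm (z), the same on all packers, its centre 40 mm above this point.
- orange_centre (a point): Centre (half-way up) of the orange (middle) packer, an upright 60 g plastic paddle 125 mm tall. z: foot to handle, x: thickness, y: width. Blade 13 mm thick (x), 40 mm wide (y), 82 mm long from the foot, which is 62.5 mm below this point. Handle on top: block 20 (x) x 30 (y) x 43 mm (z), the same on all packers, its centre 40 mm above this point.
- red_centre (a point): Centre (half-way up) of the red (thick) packer, an upright 60 g plastic paddle 125 mm tall. z: foot to handle, x: thickness, y: width. Blade 18 mm thick (x), 40 mm wide (y), 82 mm long from the foot, which is 62.5 mm below this point. Handle on top: block 20 (x) x 30 (y) x 43 mm (z), the same on all packers, its centre 40 mm above this point.
- saucer: Empty white ceramic saucer, 120 mm across, 22 mm high, loose near the far lip of the tray. Origin: centre of its underside. Leave alone.
- trowel: Steel trowel with wooden handle, lying along its x, handle 28 mm thick to -x, 300 mm long, 70 mm wide, loose. Origin on the tray board near mid-length. Leave alone.
- seed_trays: Two stacked black plastic seed trays, 220 x 160 x 91 mm together, loose. Origin: centre of the underside. Leave alone.
- levers: Pair of blue tyre levers side by side, 115 x 38 x 10 mm, long side along its x, loose. Origin: centre of the underside. Leave alone.

How it is judged:
On the way:
1. the yellow packer has been pushed right down to the floor of the gap (z of yellow_centre in the frame of slot between 0.057 and 0.0675 m and x of yellow_centre in the frame of slot between 0 and 0.022 m and y of yellow_centre in the frame of slot between -0.045 and 0.045 m and angle between the z axis of yellow_centre and the z axis of slot, either way round below 0.25 rad), for 0.2 s.
At the end, for the whole second after the job is handed in: Red (orange if the gap is under 19.3 mm and red stayed out) stands in the gap, foot within 5 mm of the floor, within 45 mm of mid-length and 0.25 rad of the gap's lean; yellow and the remaining one stand in the caddy, foot at cell-floor level, within 0.5 rad of upright; all at rest ((((z of red_centre in the frame of slot between 0.057 and 0.0675 m and x of red_centre in the frame of slot between 0 and 0.022 m and y of red_centre in the frame of slot between -0.045 and 0.045 m and angle between the z axis of red_centre and the z axis of slot, either way round below 0.25 rad) and (z of orange_centre in the frame of caddy between 0.055 and 0.075 m and x of orange_centre in the frame of caddy between -0.07 and 0.07 m and y of orange_centre in the frame of caddy between -0.03 and 0.03 m and angle between orange_centre's own z axis and vertical below 0.5 rad)) or ((z of orange_centre in the frame of slot between 0.057 and 0.0675 m and x of orange_centre in the frame of slot between 0 and 0.022 m and y of orange_centre in the frame of slot between -0.045 and 0.045 m and angle between the z axis of orange_centre and the z axis of slot, either way round below 0.25 rad) and (z of red_centre in the frame of caddy between 0.055 and 0.075 m and x of red_centre in the frame of caddy between -0.07 and 0.07 m and y of red_centre in the frame of caddy between -0.03 and 0.03 m and angle between red_centre's own z axis and vertical below 0.5 rad) and x of slat_knob in the frame of slot below 0.0433 m)) and z of yellow_centre in the frame of caddy between 0.055 and 0.075 m and x of yellow_centre in the frame of caddy between -0.07 and 0.07 m and y of yellow_centre in the frame of caddy between -0.03 and 0.03 m and angle between yellow_centre's own z axis and vertical below 0.5 rad and linear speed of each of yellow, orange, red below 0.02 m/s); the robot touches nothing.
It fails at once if the loose slat is shoved more than 4 mm (distance of slat_knob from where it was at the start of the episode above 0.004 m).
It fails at once if the saucer disturbed (moved over 30 mm) (distance of saucer from where it was at the start of the episode above 0.03 m).
It fails at once if the trowel disturbed (moved over 30 mm) (distance of trowel from where it was at the start of the episode above 0.03 m).
It fails at once if the seed trays disturbed (moved over 30 mm) (distance of seed_trays from where it was at the start of the episode above 0.03 m).
It fails at once if the tyre levers disturbed (moved over 30 mm) (distance of levers from where it was at the start of the episode above 0.03 m).
It also fails if it takes over 72 s, if anything falls off the work surface, if the arm or the gripper's body presses on something with over 40 N, if the wrist force passes 120 N, or if a joint passes its speed limit or range.

## Working session

There is one attempt and no reset: what is moved stays moved. The work goes in short steps, each a Python script; the robot and the scene stay as the last script left them, time stands still between calls to the robot, and variables do not carry over. Pictures are saved under pics/ and viewed, about 8 in all and at most 12, crops included, and the job is handed in when it is done.

```bash
ls; mkdir -p pics; python3 - <<'E'
from rig import robot
import cv2
for n in("side","top"):
    cv2.imwrite(f"pics/{n}0.png",robot.grab_frame(n)[:,:,::-1]); print(n,robot.camera_info(n))
E
```

```text
pics
side {'fx': 610.7185399973574, 'fy': 610.7185399973574, 'cx': 329.25022609793024, 'cy': 248.50158042087307, 'rvec': array([ 2.25807183, -0.13250668,  0.09034939]), 'tvec': array([-0.55349405,  0.11171111,  1.25890421])}
top {'fx': 614.9925621654639, 'fy': 614.9925621654639, 'cx': 328.34420362378944, 'cy': 246.67504299942146, 'rvec': array([ 2.14506941, -2.15175095,  0.11521362]), 'tvec': array([0.01482476, 0.58505925, 1.19877149])}
```

View pics/side0.png

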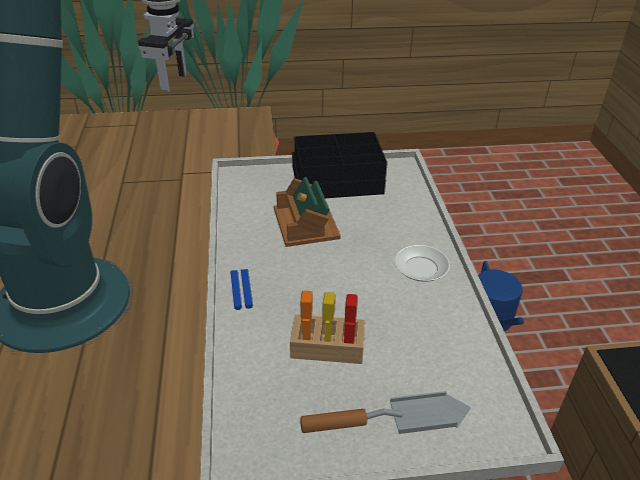

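View pics/top0.png

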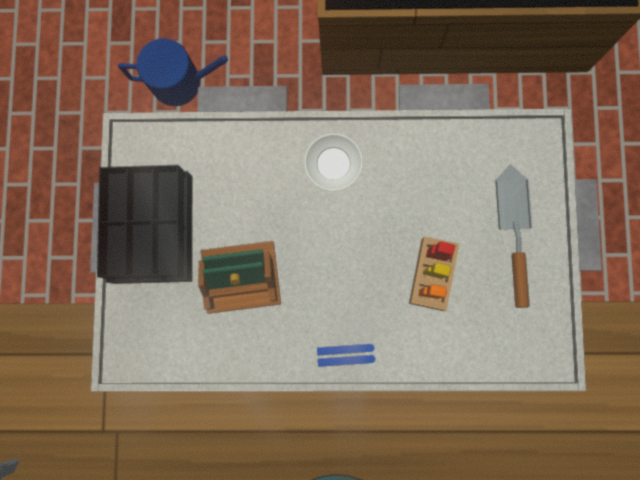

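```bash
python3 - <<'E'
import cv2,numpy as np
s,t=cv2.imread("pics/side0.png"),cv2.imread("pics/top0.png")
def tile(im,x,y):
    o=cv2.resize(im[y:y+85,x:x+114],(399,300),interpolation=cv2.INTER_CUBIC,dst=None)
    o=cv2.resize(im[y:y+85,x:x+114],None,fx=3.5,fy=3.5,interpolation=cv2.INTER_CUBIC)
    for k in range(-x%10,114,10):
        p=int((k+.5)*3.5);cv2.line(o,(p,0),(p,5),(0,0,255) if (k+x)%50 else (255,0,0),2)
    for k in range(-y%10,85,10):
        p=int((k+.5)*3.5);cv2.line(o,(0,p),(5,p),(0,0,255) if (k+y)%50 else (255,0,0),2)
    return cv2.copyMakeBorder(o[:298],0,2,0,1,cv2.BORDER_CONSTANT)
A=np.vstack([np.hstack([tile(s,250,168),tile(t,185,235)]),np.hstack([tile(s,275,283),tile(t,380,230)])])
print(A.shape);cv2.imwrite("pics/c1.png",A[:600,:800])
E
```

```text
(600, 800, 3)
```

View pics/c1.png

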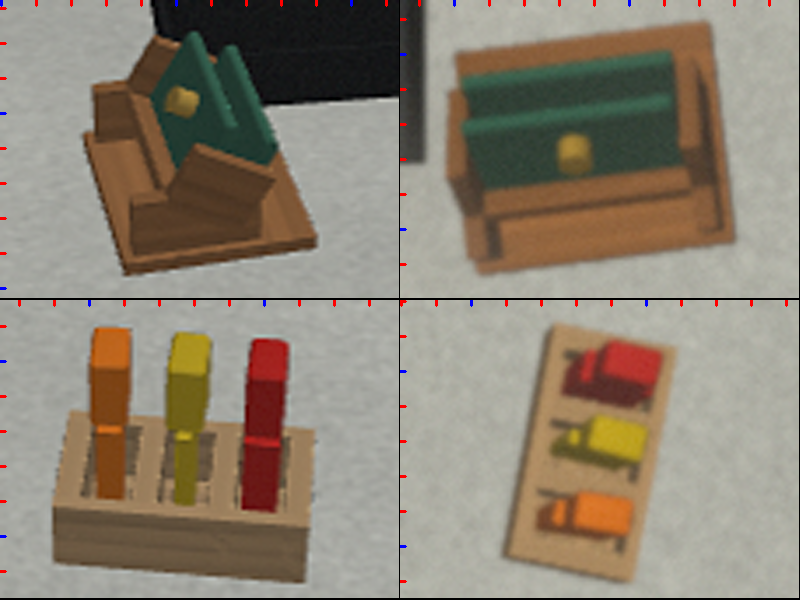

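```bash
cat > cam.py <<'E'
import numpy as np,cv2
from rig import robot
from scipy.optimize import least_squares
from scipy.spatial.transform import Rotation as R
CI={n:robot.camera_info(n) for n in("side","top")}
def proj(n,P):
    c=CI[n];K=np.array([[c['fx'],0,c['cx']],[0,c['fy'],c['cy']],[0,0,1]])
    return cv2.projectPoints(np.asarray(P,float).reshape(-1,1,3),c['rvec'],c['tvec'],K,None)[0][:,0]
Rz=lambda a:R.from_euler('z',a).as_matrix()
S=np.array([[.866025,0,-.5],[0,1,0],[.5,0,.866025]])  # slot axes (columns) in the vent frame
E
cat > fit.py <<'E'
from cam import *
o={'sv':(250,168,0,0),'tv':(185,235,400,0),'sc':(275,283,0,300),'tc':(380,230,400,300)}
def px(t,a,b): x,y,u,v=o[t]; return [x+(a-u+.5)/3.5-.5,y+(b-v+.5)/3.5-.5]
# kind, local point, tile, pixel.  vent slot pts 's' in (x='w+..',y,z)
h=.045
D=[('c',(-s*.067,0,0),0,0,0) for s in ()]
cad=[((-.067,-.035,h),'sc',53,506),((-.067,-.035,0),'sc',56,562),((.067,-.035,h),'sc',307,528),((.067,-.035,0),'sc',304,582),((.067,.035,h),'sc',315,430),((-.067,.035,h),'sc',72,412),
((.067,.035,h),'tc',560,326),((.067,-.035,h),'tc',677,348),((-.067,-.035,h),'tc',632,581),((-.067,.035,h),'tc',513,558)]
b=.012
ven=[((.065,.075,b),'sv',123,265),((.065,.075,0),'sv',125,275),((-.065,.075,b),'sv',317,238),((-.065,.075,0),'sv',317,247),((.065,-.075,b),'sv',84,133),
((-.065,-.075,b),'tv',456,53),((-.065,.075,b),'tv',710,22),((.065,.075,b),'tv',735,242),((.065,-.075,b),'tv',478,272)]
# slat ridge ends (thickness mid), kind f/l , y sign (vent y ~ -world y)
sl=[('l',-1,'sv',192,33),('l',1,'sv',237,125),('f',-1,'sv',232,46),('f',1,'sv',277,150),('l',-1,'tv',464,125),('l',1,'tv',672,100),('f',-1,'tv',464,88),('f',1,'tv',671,60)]
n={'s':'side','t':'top'}
def f(p):
    zt,cx,cy,ca,vx,vy,va,ox,oz,w=p;r=[]
    for P,t,a,c in cad: r.append(proj(n[t[0]],Rz(ca)@P+[cx,cy,zt])[0]-px(t,a,c))
    for P,t,a,c in ven: r.append(proj(n[t[0]],Rz(va)@P+[vx,vy,zt])[0]-px(t,a,c))
    for k,y,t,a,c in sl:
        q=S@[(-.005 if k=='f' else w+.005),y*.058,.06]+[ox,0,oz]
        r.append(proj(n[t[0]],Rz(va)@q+[vx,vy,zt])[0]-px(t,a,c))
    return np.array(r).ravel()
s=least_squares(f,[.02,.5,-.1,0,.5,.2,3.1,0,.04,.018],x_scale=.01,loss='soft_l1')
print(np.round(s.x,4));print(np.round(f(s.x).reshape(-1,2),1).tolist())
zt,cx,cy,ca,vx,vy,va,ox,oz,w=s.x
# packers: handle top centre from top view at height zt+.13, and from side view
for nm,a,c,pp in(('red',630,365,(270,346)),('yellow',618,441,(190,341)),('orange',606,513,(111,335))):
    T=lambda xy:[xy[0],xy[1],zt+.130]
    g=least_squares(lambda xy:proj('top',T(xy))[0]-px('tc',a,c),[cx,cy]).x
    g2=least_squares(lambda xy:proj('side',T(xy))[0]-px('sc',*pp),[cx,cy]).x
    print(nm,g,g2,'caddy frame',(Rz(-ca)@[g[0]-cx,g[1]-cy,0])[:2],(Rz(-ca)@[g2[0]-cx,g2[1]-cy,0])[:2])
E
python3 fit.py
```

```text
[ 2.0000e-02  5.2920e-01 -1.9550e-01 -2.1530e-01  5.2600e-01  1.9050e-01
  3.2636e+00 -2.2000e-03  2.9100e-02  1.8400e-02]
[[-0.6, 0.2], [-1.0, 0.6], [0.9, -0.1], [0.4, 0.8], [0.3, -0.3], [-0.9, -0.7], [-1.1, -1.2], [0.7, -0.1], [0.6, 0.6], [-1.1, -0.5], [0.1, -0.2], [-0.3, 1.1], [0.5, -0.4], [0.3, 1.1], [-0.6, -0.4], [-0.7, -0.5], [0.3, -0.9], [0.5, 0.3], [-0.6, 1.1], [0.8, 0.1], [-0.7, 1.8], [-0.5, 0.2], [-1.4, -1.6], [-0.9, 0.4], [0.8, -0.1], [-0.5, -1.1], [0.6, -0.7]]
red [ 0.56714167 -0.20160325] [ 0.57005064 -0.19637483] caddy frame [0.03838594 0.0021902 ] [0.04011078 0.00791937]
yellow [ 0.52759965 -0.19440816] [ 0.53043018 -0.18852525] caddy frame [-0.00178032  0.0007716 ] [-0.00027193  0.0071234 ]
orange [ 0.49045228 -0.18732455] [ 0.49126318 -0.17997896] caddy frame [-0.0395834  -0.00024433] [-0.0403605   0.00710492]
```

```bash
cat > ov.py <<'E'
from cam import *
zt,vx,vy,va,ox,oz,w=.02,.526,.1905,3.2636,-.0022,.0291,.0184
def slot(q): return Rz(va)@(S@np.array(q)+[ox,0,oz])+[vx,vy,zt]
out=[]
for n,f,x0,y0 in(('side','side0',265,170),('top','top0',195,235)):
    im=cv2.imread(f'pics/{f}.png')[y0:y0+85,x0:x0+80]
    im=cv2.resize(im,None,fx=5,fy=5,interpolation=cv2.INTER_CUBIC)
    def L(a,b,c):
        p=(proj(n,[slot(a),slot(b)])+.5-[x0,y0])*5*8
        cv2.line(im,*[tuple(int(v) for v in q) for q in p],c,1,cv2.LINE_AA,3)
    for x in(-.01,0,w,w+.01): L((x,-.058,.06),(x,.058,.06),(255,255,0))
    for y in(-.07,-.058,.058,.07): L((-.02,y,.042),(w+.02,y,.042),(255,0,255))
    for z in (0,.02,.04,.06): L((w+.01,.058,z),(w+.01,-.058,z),(0,255,255))
    out.append(im)
cv2.imwrite('pics/ov.png',np.hstack(out))
E
python3 ov.py
```

```text
(no output)
```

View pics/ov.png

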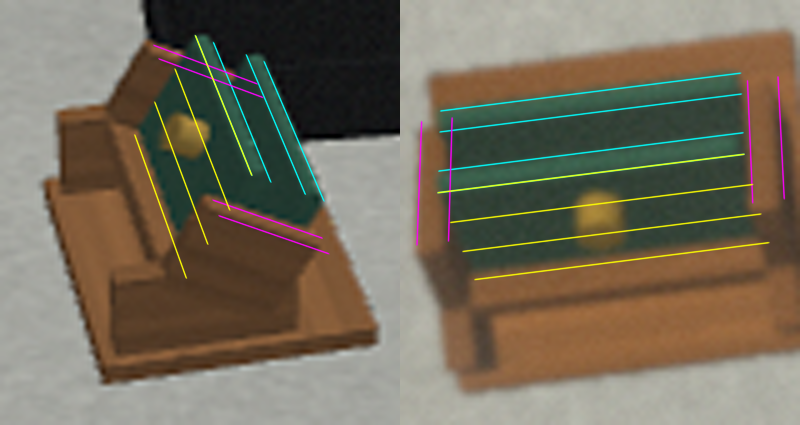

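```bash
cat > h.py <<'E'
from cam import *
zt,cx,cy,ca=.02,.5292,-.1955,-.2153
vx,vy,va,ox,oz,w=.526,.1905,3.2636,-.0022,.0300,.0184
RS=Rz(va)@S; OS=Rz(va)@[ox,0,oz]+[vx,vy,zt]
slot=lambda q:RS@np.array(q)+OS            # slot -> world
inslot=lambda p:RS.T@(np.array(p)-OS)
cad=lambda q:Rz(ca)@np.array(q)+[cx,cy,zt]
def tool(Rf,s): y,z=s*Rf[:,1],-Rf[:,2]; return np.column_stack([np.cross(y,z),y,z])
TS=tool(RS,SS:=-1); TC=tool(Rz(ca),1)
def st(tag=''):
    s=robot.get_state(); p=s['ee_pos']
    print(tag,'t%.1f'%s['time'],'slot',np.round(inslot(p)*1e3,1),'w',np.round(np.array(p)*1e3,1),'F_slot',np.round(RS.T@s['force'],1),'open %.1f'%(s['opening']*1e3)); return s
E
python3 - <<'E'
from h import *
print(TC,TS)
for s in(1,-1):
  for q,T in((cad([0,0,.1075]),tool(Rz(ca),s)),(cad([0,0,.22]),tool(Rz(ca),s)),(slot([.009,0,.19]),tool(RS,-s)),(slot([.009,0,.1025]),tool(RS,-s))):
    j=robot.ik(q,T); print(s,np.round(q,3),None if j is None else np.round(j,2))
st()
E
```

```text
[[-0.97691235  0.21364051 -0.        ]
 [ 0.21364051  0.97691235  0.        ]
 [ 0.          0.         -1.        ]] [[-0.85958726 -0.12170488 -0.49628317]
 [-0.10539946  0.99256633 -0.06085244]
 [ 0.5        -0.         -0.866025  ]]
1 [ 0.529 -0.196  0.128] [-0.25  0.51  0.71  1.87 -0.42  0.91  2.02]
1 [ 0.529 -0.196  0.24 ] [-0.4   0.41  0.91  1.77 -0.36  1.13  1.98]
1 [0.615 0.201 0.219] [-0.38  0.79  0.12  1.11 -0.17  1.76  1.43]
1 [0.571 0.196 0.143] [-0.39  0.77  0.1   1.32 -0.16  1.57  1.44]
-1 [ 0.529 -0.196  0.128] [-0.47  0.68  1.07  1.88 -0.71  1.02 -0.88]
-1 [ 0.529 -0.196  0.24 ] [-0.47  0.45  1.01  1.77 -0.42  1.15 -1.11]
-1 [0.615 0.201 0.219] [-0.65  0.88  0.68  1.13 -0.48  1.82 -1.47]
-1 [0.571 0.196 0.143] [-0.7   0.87  0.65  1.33 -0.47  1.64 -1.45]
 t0.1 slot [ 311.8 -429.4   20.8] w [218.2 585.4 223.9] F_slot [ 1.  -0.3 -0.1] open 94.5
```

```bash
python3 - <<'E'
from h import *
robot.gripper_to(.055)
p=cad([-.001,.002,.1075])
robot.move_ptp(p+[0,0,.09],TC)
print(robot.move_linear(p,.12,threshold=8)); st('down')
robot.gripper_to(.02); s=st('grip')
robot.move_linear(p+[0,0,.085],.12); st('lift')
robot.move_ptp(slot([w/2,0,.20]),TS); st('appr')
cv2.imwrite('pics/s1.png',robot.grab_frame('side')[:,:,::-1]);cv2.imwrite('pics/t1.png',robot.grab_frame('top')[:,:,::-1])
a=cv2.imread('pics/s1.png')[80:280,220:420];b=cv2.imread('pics/t1.png')[180:380,130:330]
cv2.imwrite('pics/a1.png',cv2.resize(np.hstack([a,b]),None,fx=2,fy=2,interpolation=cv2.INTER_CUBIC))
E
```

```text
False
down t4.7 slot [ 78.9 381.5  44.7] w [ 529.  -193.5  128.1] F_slot [ 0.9 -0.4  1. ] open 55.0
grip t5.2 slot [ 78.8 381.3  44.2] w [ 528.8 -193.3  127.7] F_slot [2.2 0.4 2.5] open 29.9
lift t6.1 slot [121.2 381.  116.9] w [ 528.4 -193.1  211.9] F_slot [-0.5  0.1 -0.9] open 29.8
appr t7.6 slot [  9.3   1.7 200.3] w [619.8 200.3 228.2] F_slot [-0.   1.3 -0.4] open 29.8
```

View pics/a1.png

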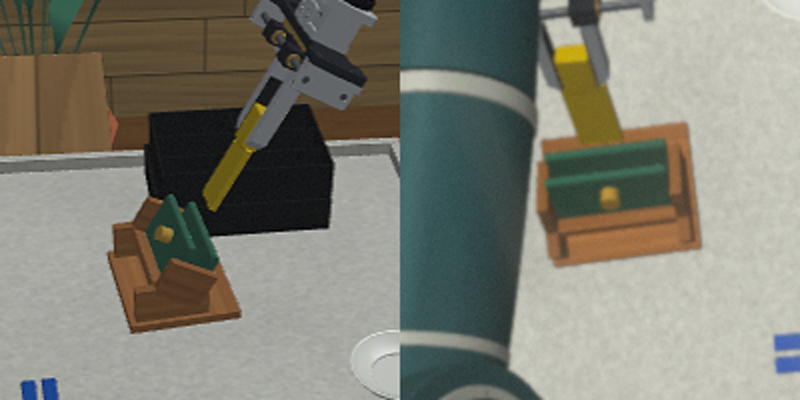

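```bash
python3 - <<'E'
from h import *
c=robot.move_linear(slot([w/2,0,.138]),.09,threshold=6); st(f'mid {c}')
if not c:
    c=robot.move_linear(slot([w/2,0,.094]),.06,threshold=8); st(f'floor {c}'); robot.pause(.1); st()
E
```

```text
mid False t8.5 slot [9.100e+00 1.000e-01 1.386e+02] w [589.2 198.2 174.6] F_slot [-0.5  0.7 -0.9] open 30.2
floor True t9.1 slot [  9.2   0.  103.4] w [571.6 196.1 144.2] F_slot [-0.3 -0.3 -1.6] open 29.9
 t9.2 slot [  9.3  -0.  103.4] w [571.6 196.1 144.2] F_slot [-1.3  0.4 -0.2] open 29.3
```

```bash
python3 - <<'E'
from h import *
robot.move_linear(slot([w/2,0,.100]),.03,threshold=8); st('press')
robot.move_linear(slot([w/2,0,.105]),.03); st('up')
for d in(-.012,.012):
    c=robot.move_linear(slot([w/2+d,0,.105]),.02,threshold=4); s=st(f'{c}')
    robot.move_linear(slot([w/2,0,.105]),.04)
st()
E
```

```text
press t9.4 slot [8.500e+00 1.000e-01 1.025e+02] w [571.7 196.  143.1] F_slot [-0.4 -0.7  6.1] open 29.9
up t9.6 slot [  9.2   0.  104.8] w [572.3 196.2 145.4] F_slot [-0.5 -0.1 -0.7] open 30.0
True t10.2 slot [ -1.    0.  104.3] w [580.8 197.2 139.8] F_slot [ 0.6  0.  -1.3] open 29.8
True t10.9 slot [ 11.8  -0.  104.6] w [570.  195.9 146.5] F_slot [-1.2 -0.8  0.1] open 30.1
 t11.1 slot [9.000e+00 1.000e-01 1.047e+02] w [572.4 196.1 145.2] F_slot [-0.7 -0.1 -1.7] open 29.9
```

```bash
python3 - <<'E'
from h import *
robot.move_linear(slot([.005,0,.105]),.04)
for d in(-.009,.014,-.009,.014):
    c=robot.move_linear(slot([.005+d,0,.105]),.02,threshold=4); s=st(f'{c}')
robot.move_linear(slot([.0054,0,.105]),.04)
st()
E
```

```text
True t11.8 slot [ -1.1  -0.  104.5] w [581.  197.3 140. ] F_slot [ 0.9 -0.6 -0.1] open 30.0
True t12.4 slot [ 1.180e+01 -1.000e-01  1.046e+02] w [569.9 196.  146.5] F_slot [-1.1  0.1 -0.8] open 29.8
True t13.0 slot [-9.00e-01  1.00e-01  1.04e+02] w [580.6 197.1 139.7] F_slot [ 0.1 -0.7  0.1] open 29.8
True t13.7 slot [ 1.210e+01 -1.000e-01  1.045e+02] w [569.6 195.9 146.5] F_slot [-0.7  0.5  0.3] open 29.9
 t14.0 slot [  5.1   0.2 104.6] w [575.7 196.4 143.2] F_slot [-0.3 -0.4 -0.7] open 29.7
```

```bash
python3 - <<'E'
from h import *
robot.move_linear(slot([.0054,0,.2]),.15)
p=cad([-.001,.002,.1075])
robot.move_ptp(p+[0,0,.085],TC)
c=robot.move_linear(p+[0,0,.02],.12,threshold=8); st(f'in {c}')
if not c:
    c=robot.move_linear(p-[0,0,.004],.05,threshold=5); st(f'floor {c}')
    robot.gripper_to(.055)
    robot.move_linear(p+[0,0,.07],.2)
    q=cad([.0393,.002,.1075])
    robot.move_linear(q+[0,0,.07],.2)
    cv2.imwrite('pics/s2.png',robot.grab_frame('side')[:,:,::-1])
    a=cv2.imread('pics/s2.png')[180:380,220:420]
    cv2.imwrite('pics/a2.png',cv2.resize(a,None,fx=2.5,fy=2.5,interpolation=cv2.INTER_CUBIC))
    st()
E
```

```text
in False t17.0 slot [ 88.8 381.5  61.8] w [ 528.9 -193.5  147.9] F_slot [-0.3  1.3 -0.2] open 29.6
floor True t17.5 slot [ 77.6 381.1  41.7] w [ 528.6 -193.1  124.9] F_slot [0.2 0.4 0.8] open 30.0
 t19.0 slot [ 81.  394.7 122.3] w [ 567.3 -202.1  196.4] F_slot [-0.1 -0.4  0.6] open 54.8
```

View pics/a2.png

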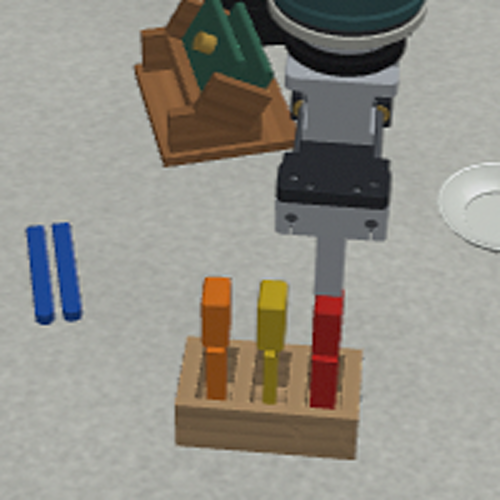

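```bash
python3 - <<'E'
from h import *
q=cad([.0393,.002,.1075])
c=robot.move_linear(q,.12,threshold=8); st(f'down {c}')
robot.gripper_to(.02); st('grip')
robot.move_linear(q+[0,0,.085],.12)
robot.move_ptp(slot([.0054,0,.20]),TS); st('appr')
robot.move_linear(slot([.0054,0,.172]),.1); 
c=robot.move_linear(slot([.0054,0,.138]),.04,threshold=6); st(f'entry {c}')
cv2.imwrite('pics/s3.png',robot.grab_frame('side')[:,:,::-1]);cv2.imwrite('pics/t3.png',robot.grab_frame('top')[:,:,::-1])
a=cv2.imread('pics/s3.png')[110:260,240:390];b=cv2.imread('pics/t3.png')[190:340,150:300]
cv2.imwrite('pics/a3.png',cv2.resize(np.hstack([a,b]),None,fx=2.6,fy=2.6,interpolation=cv2.INTER_CUBIC))
E
```

```text
down False t19.7 slot [ 46.1 394.9  63.6] w [ 568.2 -202.2  128.1] F_slot [0.5 0.8 0.1] open 55.0
grip t20.2 slot [ 45.9 394.7  63.3] w [ 568.2 -202.   127.8] F_slot [ 2.7 -0.3  2.8] open 30.0
appr t22.6 slot [  5.5   1.7 200.3] w [623.1 200.7 226.2] F_slot [-0.6  0.5  0.1] open 30.0
entry False t24.0 slot [  5.4   0.  138.3] w [592.2 198.6 172.4] F_slot [-0.5 -0.2 -0.4] open 29.9
```

View pics/a3.png

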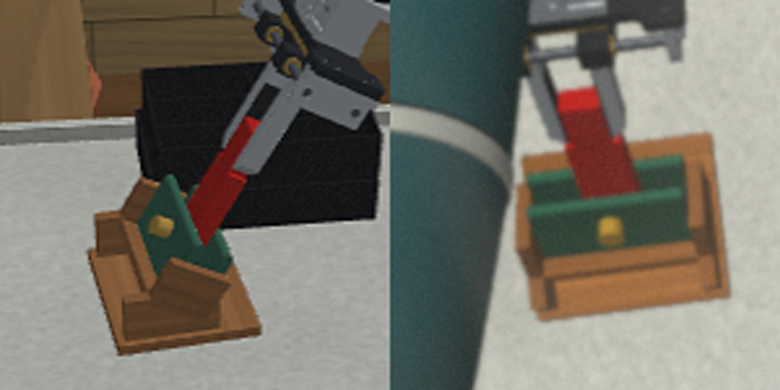

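```bash
python3 - <<'E'
from h import *
c=robot.move_linear(slot([.0054,0,.094]),.04,threshold=8); st(f'floor {c}')
E
```

```text
floor True t24.9 slot [5.400e+00 1.000e-01 1.042e+02] w [575.3 196.5 142.9] F_slot [0.3 0.6 4. ] open 29.8
```

```bash
python3 - <<'E'
from h import *
c=robot.move_linear(slot([.0054,0,.098]),.03,threshold=10); st(f'press {c}')
robot.gripper_to(.05)
robot.move_linear(slot([.0054,0,.20]),.12); st('out')
robot.move_ptp([.45,.0,.35],TC); robot.pause(.3); st('home')
cv2.imwrite('pics/s4.png',robot.grab_frame('side')[:,:,::-1]);cv2.imwrite('pics/t4.png',robot.grab_frame('top')[:,:,::-1])
a=cv2.imread('pics/s4.png')[150:375,220:460];b=cv2.imread('pics/t4.png')[150:375,170:300]
out=cv2.resize(np.hstack([a,b]),None,fx=2.1,fy=2.1,interpolation=cv2.INTER_CUBIC); cv2.imwrite('pics/a4.png',out)
# red packer as it should stand: handle top centre / foot-level check
for n in('side','top'): print(n,proj(n,[slot([.009+dx,dy,.125]) for dx in(-.01,.01) for dy in(-.015,.015)]).round(1).tolist())
E
```

```text
press True t25.1 slot [4.800e+00 1.000e-01 1.034e+02] w [575.4 196.4 141.9] F_slot [-1.  -0.4  3.8] open 29.8
out t26.6 slot [  5.4  -0.  199.3] w [622.4 202.4 225.4] F_slot [ 0.3 -0.9 -0.4] open 50.3
home t28.3 slot [237.1 179.8 209.5] w [4.502e+02 1.000e-01 3.500e+02] F_slot [0.1 0.2 0.6] open 50.1
side [[332.4, 167.7], [335.7, 174.7], [325.1, 164.8], [328.3, 171.8]]
top [[217.1, 236.6], [233.4, 234.5], [217.0, 245.3], [233.5, 243.2]]
```

View pics/a4.png

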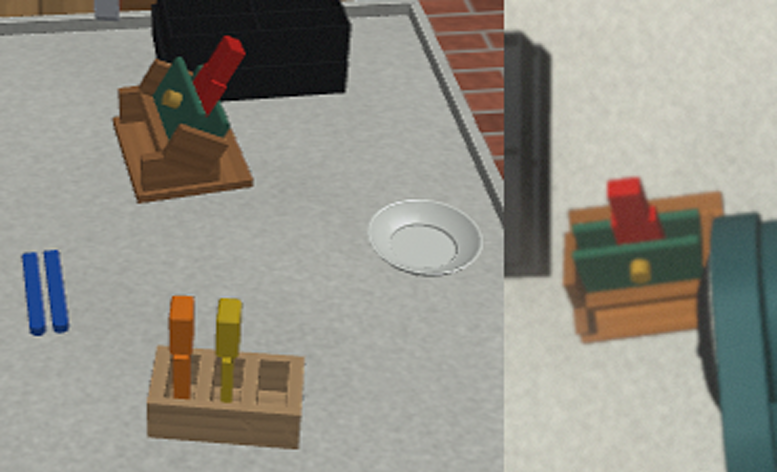

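```bash
python3 -c "
from rig import robot
robot.sign_off()"
```

```text
the job is handed in; nothing more can be done
```

I handed the job in at about 28 s, with the red packer left in the gap and yellow and orange standing in the caddy. Sign-off gives no verdict, so what follows is from my own checks.

- **Yellow:** I pushed it down until it met the floor of the gap, with the gripper 103.4 mm up the gap against an expected 102.5 mm. Nudging it sideways at about 4 N gave 12.9 mm of play, repeated to within about 0.3 mm. That makes the gap roughly 20.9 mm wide, slightly less allowing for flex. I then stood it back in its middle cell.
- **Red:** The gap is over 19.3 mm, so red, at 18 mm, was the one to leave in. It went in without catching and met the floor at 104.2 mm, then 103.4 mm on a second press. I released it and moved the arm clear. I did not try orange in the gap, since the thicker red went right down.
- **Last pictures:** The top of red's handle is within about 2 pixels of where a fully seated packer should show in both cameras. Orange and yellow stand upright in the caddy. The slats, knob, saucer, levers and seed trays look unmoved. The trowel was outside those crops, so I did not check it at the end, but the arm never worked near it.

**Mismatches:**
- **Gap centre:** The sideways nudges put the centre of the gap about 4 mm from where the pictures did, so I used the felt value.
- **Yellow's return:** It met the caddy floor with the gripper about 3 mm lower than when I picked it up, so it had probably slipped a little in the grip.

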